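Set the stop of a soap slicing guide

TASK

Set up the slicing guide for the next cut: with closed fingertips, gently push the blue stop along its rail until its spring pin drops into the notch at the red post, then push the orange flower soap along the channel until it rests against the stop. Only push: do not grip or lift anything, leave the stop clicked in its notch, and leave the other things where they are.

Things in the scene. Friction and masses are not known exactly. Their poses are not given: they have to be found in the camera images.
- slicing_guide: Fixed wooden board, x -72..+94, y -165..+205, z 0..14 mm (top); origin on the table. y runs along rail and channel, x away from the robot. Front lip x -66..-58, 10 mm above the board; back fence x +26..+34, 25 mm above it; open channel between them, centre line x = -16. Aluminium rail behind the fence, x +34..+66, 8 mm high. 3 mm knife slot across lip and fence at y +75.
- stop: Blue stop, slides only along the guide's y; axes as the guide's, origin on the board's top at guide x = 0, mid-thickness. Cheek across the channel: x -54..+18, y -12..+12, 2..50 mm above the board; bridge over the fence to a saddle over the rail (x +34..+70, y -19..+19). White line on top at y = 0. Travels guide y -110..+40 mm, starts at -110..-75, short of the notch: push it in +y.
- stop_push (a point): Middle of the cheek's -y face, the face to push on, 44 mm above the table; 25 mm beside it is clear. Sliding takes 1 to 3 N, and 3 to 6 N over a low ridge 12 to 8 mm short of the notch; then the pin falls in and draws the stop home by itself over the last 6 mm, so the push drops to about zero. Pushing it on out of the notch takes 10 to 16 N. If overrun, push it back from the other side.
- stop_face (a point): Middle of the stop's +y face, against which the soap shall rest, 34 mm above the table. Keep the push on the soap well below the 10 to 16 N that force the stop out of its notch.
- stop_pin (a joint): Spring pin with a yellow head on top of the saddle: metres it has dropped. About 0 (within 0.001) while its foot rides on rail and ridge, about 0.0045 when it sits in the notch.
- notch (a point): Centre of the only notch (16 mm wide V) in the rail, on the rail's top face, 22 mm above the table. The stop is home when its white line (own y = 0) is level with this point. A red post, 4 mm wide, its top 74 mm above the table, stands 27 mm behind it. Fixed during a run, but set differently each time: guide y -20..+20 mm.
- soap: Loose orange flower-shaped soap, round, 74 mm across, 35 mm high, 60 to 120 g; origin at the centre of its underside, 14 mm above the table as it stands in the channel on the +y side of the stop, starting at guide y +112..+140 mm. Push it in -y, low down: fingertips about 10 mm above the board. At the stop its centre is about 48 mm from the stop's mid-plane.
- soap_blue: Bystander: pale blue bubble-shaped soap, 69x68x35 mm, loose; origin at the centre of its underside. Leave it alone.
- soap_black: Bystander: black rose-shaped soap, 69 mm across, 34 mm high, loose; origin at the centre of its underside. Leave it alone.
- tape: Bystander: roll of beige tape, 82 mm across, 24 mm high, loose; origin at the centre of its underside. Leave it alone.
- soap_green: Bystander: olive green flower-shaped soap, 75 mm across, 35 mm high, loose; origin at the centre of its underside. Leave it alone.
- soap_rose_25: Bystander: mauve rose-shaped soap, 69 mm across, 34 mm high, loose; origin at the centre of its underside. Leave it alone.
Things that resemble listed ones, but are neither listed nor needed, are in the scene too. What is shaped like the soap but purple is not meant.

How it is judged:
By the outcome, as a careful person would: the job done as asked, in the order asked, and still so for the second after the job is handed in, with the robot touching nothing.
It also fails if it takes over 56 s, if anything falls off the work surface, if the arm or the gripper's body presses on something with over 40 N, if the wrist force passes 120 N, or if a joint passes its speed limit or range.

ROBOT

A 7-joint arm with a two-finger parallel gripper is mounted at the origin on a cart in front of the work surface, level with it; the furniture and walls round the work are solid. World frame = base frame: x ahead of the robot, y to its left, z up, the work surface at z = 0. Lengths are in m, angles in rad, forces in N, time in s.
With the tool pointing down it reaches from about 0.425 to 0.95 m from the base axis. Payload 4.7 kg.
Tool frame: the origin (TCP) lies between the finger pads; the fingertips stand 25 mm ahead of it and the grasp point (between the pads) lies 6 mm ahead of it; z points along the fingers, y is the line along which they close (so a half turn about z gives the same grasp; the last joint's range is limited). The gripper opens to 85 mm and grips with 20 to 120 N. Pads are 22 mm wide; open, the fingers measure 114 mm over their backs; the gripper's body (76 mm by 85 mm) begins 54 mm behind the grasp point. The pads swing forward as they close: fully open they stand 13 mm farther back than shut.
Start: joints at [-1.254, 0.469, -0.049, 1.532, 0.024, 1.141, -0.082], TCP at [0.229, 0.635, 0.256] pointing down, gripper open.
Joint ranges: [-2.59, 2.59], [-0.33, 1.99], [-1.39, 1.29], [0.1, 2.45], [-1.04, 4.18], [0.21, 1.99], [-2.66, 2.66]. Speed limits (rad/s): [2.57, 2.57, 3.14, 3.14, 3.14, 3.14, 3.14].

INTERFACE

Orientations are given as a 3x3 rotation matrix whose columns are the frame's x, y, z axes.
In Python, from rig import * gives the robot as it stands. Calls block until the motion is done:
- movep(position, orientation): joint-space move of the TCP to a pose.
- move_l(position, attitude=None, feed=0.15, until_force=None): straight line of the TCP; attitude=None keeps the orientation; feed is the mean speed in m/s. With until_force (N) it stops when the force on the tool has changed by that much, and returns True; else False.
- move_joints(angles): joint-space move.
- command_gripper(opening, newtons=None): finger opening in m; newtons is the grip in N (None keeps the last); returns when the fingers have stopped.
- sleep(seconds).
- inverse_kinematics(position, orientation): joint angles nearest the present ones, or None.
- sense(): the state.
- camera(name): name is "scene" or "top" or "wrist"; returns (picture, depth): 420x560x3 uint8, red, green, blue; 420x560 float32, m along the optical axis (not along the pixel's ray), 0 where there is no reading.
- camera_params(name): a dict with "K" (3x3 intrinsics, pixels), "position" and "rotation" of the camera in the world; the wrist camera has in their place "tool_from_camera" (4x4, takes a point from camera to tool coordinates, whose origin is the TCP and whose axes are the flange's). Camera axes: x right, y down, z forward; pixel columns grow to the right and rows downward; lengths in m; the calibration is good to about 2 mm. The wrist camera is an equidistant fisheye: a pixel r from the principal point sees the ray r / f radians off the axis. A picture is of the moment at which its call begins: read the wrist's pose just before it. camera_params takes no time and is no camera call.
A pose or a line that the arm cannot do raises Unreachable and nothing moves.
- finish_job(): hands the job in; it is judged then, once.
The state is a dict: "time_s": time; "joint_pos": joint angles; "qd": joint speeds; "joint_efforts": joint torques, N m; "position": TCP position; "tcp_rot": TCP orientation; "wrist_force": force on the tool from outside, world axes, zero at the start; "ft_torque": the same for the moment, N m; "finger_gap": finger opening in m; "gripper_force": force on a finger pad.
Only numpy, scipy, OpenCV 4.12 (cv2) and the standard library are available. Lean on these libraries where they do the work, as an engineer would, in place of code of your own. Each camera call takes 0.05 s, during which the arm holds its last target. There are 200 camera calls.

## Working session

There is one attempt and no reset: what is moved stays moved. The work goes in short steps, each a Python script; the robot and the scene stay as the last script left them, time stands still between calls to the robot, and variables do not carry over. Pictures are saved under pics/ and viewed, at most 10 in all, crops included, and the job is handed in when it is done.

```bash
mkdir -p pics; ls; cat > h.py <<'E'
from rig import *
import numpy as np, cv2
def world(name,d,u,v):
    p=camera_params(name);K=np.array(p["K"]);z=d[int(v),int(u)]
    c=np.array([(u-K[0,2])/K[0,0]*z,(v-K[1,2])/K[1,1]*z,z])
    return np.array(p["rotation"])@c+np.array(p["position"])
def cloud(name,d):
    p=camera_params(name);K=np.array(p["K"]);v,u=np.mgrid[:d.shape[0],:d.shape[1]]
    c=np.stack([(u-K[0,2])/K[0,0]*d,(v-K[1,2])/K[1,1]*d,d],-1)
    return c@np.array(p["rotation"]).T+np.array(p["position"])
E
python3 - <<'E'
from h import *
for n in("top","scene"):
    a,d=camera(n);cv2.imwrite(f"pics/{n}0.png",a[:,:,::-1]);np.savez(f"{n}0.npz",a=a,d=d)
    p=camera_params(n);print(n,p["K"],p["position"],p["rotation"])
s=sense();print(s["time_s"],s["position"],s["tcp_rot"],s["finger_gap"])
E
```

```text
pics
top [[404.29741517   0.         280.98945892]
 [  0.         404.29741517 210.80621384]
 [  0.           0.           1.        ]] [0.45017946 0.22659157 1.11040021] [[ 0.01928907 -0.99632528  0.08344976]
 [-0.99981226 -0.01906837  0.003441  ]
 [-0.0018371  -0.08350047 -0.99650604]]
scene [[418.84880771   0.         279.17146653]
 [  0.         418.84880771 208.0346393 ]
 [  0.           0.           1.        ]] [ 0.21244939 -0.36589679  0.7662113 ] [[ 0.88084698 -0.33730996  0.33216049]
 [-0.47311463 -0.65165102  0.59288573]
 [ 0.01646646 -0.6793916  -0.73359111]]
0.1 [0.22855376 0.63460915 0.25535181] [[-9.40850484e-01  3.38821559e-01 -5.63748273e-04]
 [ 3.38822025e-01  9.40848960e-01 -1.69418255e-03]
 [-4.36235967e-05 -1.78498281e-03 -9.99998406e-01]] 0.08508165906646477
```

View pics/top0.png

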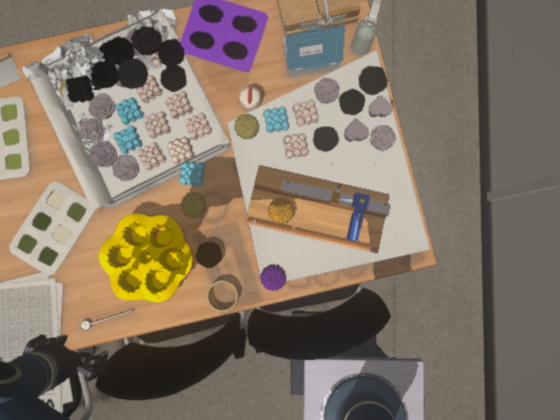

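View pics/scene0.png

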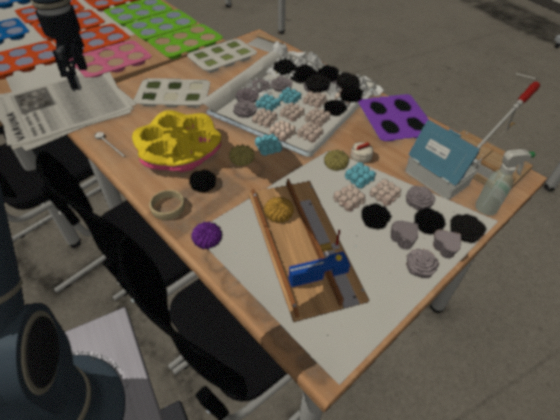

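The top view shows the guide at about (247..390, 167..250), with the orange soap at (280,210) inside its channel and the blue stop at (357,217). The soap-shaped purple thing at (272,277) lies outside the guide, so it is the decoy. Next I fit the guide's pose by its height profile and locate the stop, soap and post.

```bash
cat > fit.py <<'E'
from h import *
from scipy.optimize import minimize
P=[];C=[]
for n in("top","scene"):
    f=np.load(f"{n}0.npz");w=cloud(n,f["d"]);ok=f["d"]>0
    P.append(w[ok]);C.append(cv2.cvtColor(f["a"],cv2.COLOR_RGB2HSV)[ok].astype(int))
src=np.r_[np.zeros(len(P[0])),np.ones(len(P[1]))]
P=np.concatenate(P);C=np.concatenate(C)
c0=world("top",np.load("top0.npz")["d"],318,209);print("c0",c0)
m=(np.hypot(*(P[:,:2]-c0[:2]).T)<.26)&(P[:,2]>-.03)&(P[:,2]<.12);P,C,src=P[m],C[m],src[m]
blue=(C[:,0]>105)&(C[:,0]<125)&(C[:,1]>130)
orange=(C[:,0]>10)&(C[:,0]<28)&(C[:,1]>150)&(P[:,2]>.03)
red=((C[:,0]<8)|(C[:,0]>172))&(C[:,1]>120)&(P[:,2]>.025)
def loc(t,p):
    c,s=np.cos(t[2]),np.sin(t[2]);d=p[:,:2]-t[:2];return np.c_[d@[c,s],d@[-s,c]]
def model(q):
    x,y=q.T*1000;z=np.full(len(x),14.)
    z[(x>-66)&(x<-58)]=24;z[(x>26)&(x<34)]=39;z[(x>=34)&(x<66)]=22
    z[(x<-72)|(x>94)|(y<-165)|(y>205)]=0;return z/1000
F=P[~blue&~orange&~red]
def cost(t):
    e=np.abs(F[:,2]-model(loc(t,F)));return np.minimum(e,.012).mean()*1e3
best=None
for yaw in np.deg2rad([-22,-16,-10,-4,4]):
  for dy in(-.03,.03):
    r=minimize(cost,[c0[0],c0[1]+dy,yaw],method="Nelder-Mead",options=dict(initial_simplex=np.array([[0,0,0],[.03,0,0],[0,.03,0],[0,0,.1]])+[c0[0],c0[1]+dy,yaw]))
    if best is None or r.fun<best.fun:best=r
t=best.x;print(t,np.rad2deg(t[2]),best.fun);np.save("guide.npy",t)
for nm,k in(("blue",blue&(P[:,2]>.055)),("orange",orange),("red",red)):
  for s in(0,1):
    q=np.c_[loc(t,P),P[:,2]][k&(src==s)]*1000
    q=q[(abs(q[:,0])<100)&(q[:,1]>-170)&(q[:,1]<210)]
    if len(q):print(nm,s,len(q),np.percentile(q,[3,25,50,75,97],axis=0).round(1).tolist())
E
python3 fit.py; python3 - <<'E'
import cv2
a=cv2.imread("pics/top0.png")[155:260,235:400];cv2.imwrite("pics/crop1.png",cv2.resize(a,None,fx=4.5,fy=4.5,interpolation=cv2.INTER_CUBIC))
E
```

```text
c0 [0.54900559 0.12960292 0.01232666]
[ 0.53902792  0.11338302 -0.20105119] -11.519384660320977 3.0648852418699883
blue 0 97 [[-54.0, -91.3, 59.9], [-43.4, -80.2, 62.1], [-30.2, -77.4, 63.6], [-14.4, -75.0, 64.7], [4.4, -72.7, 67.5]]
blue 1 544 [[-50.1, -104.1, 56.0], [-17.7, -96.8, 60.7], [18.4, -93.3, 62.8], [41.2, -87.2, 64.0], [64.6, -73.2, 65.9]]
orange 0 367 [[-50.1, 87.1, 32.2], [-38.1, 101.0, 38.4], [-27.5, 114.5, 41.6], [-17.6, 128.9, 44.4], [-4.0, 145.2, 48.5]]
orange 1 800 [[-46.7, -142.2, 30.9], [-25.7, 42.7, 36.1], [-2.7, 96.6, 39.1], [26.7, 115.2, 42.6], [31.6, 152.8, 47.4]]
red 0 2 [[72.8, -20.5, 70.5], [73.1, -19.9, 71.2], [73.4, -19.2, 72.1], [73.7, -18.5, 72.9], [73.9, -17.8, 73.6]]
red 1 12 [[73.9, -23.6, 29.1], [74.9, -23.2, 34.5], [75.1, -22.1, 38.8], [75.7, -21.5, 45.4], [77.7, -19.4, 54.3]]
```

View pics/crop1.png

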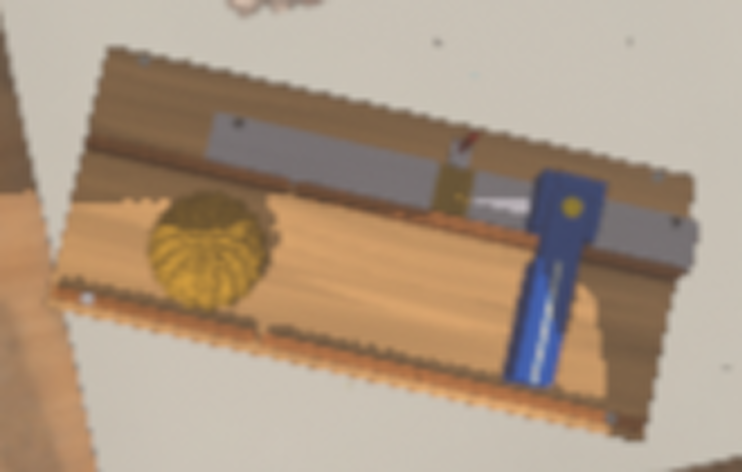

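The crop shows one orange soap in the channel at (210,250), and the stop's cheek with its white line at (545,330). The yellow pin is at (572,207), and the red post at (465,145) is level with the notch patch on the rail at (453,187). In guide coordinates the notch is at y ≈ -20, the stop at about -85 and the soap at about +116. Now I move in and find contact.

```bash
cat >> h.py <<'E'
T=np.load("guide.npy");c,s=np.cos(T[2]),np.sin(T[2])
R=np.array([[-s,c,0],[c,s,0],[0,0,-1.]])  # columns below
R=np.column_stack([[-s,c,0],[c,s,0],[0,0,-1]])
def W(x,y,z): # guide mm -> world, z = world height of TCP (mm)
    return np.array([T[0]+(c*x-s*y)/1e3,T[1]+(s*x+c*y)/1e3,z/1e3])
def G():
    p=sense()["position"]-np.r_[T[:2],0];return np.array([c*p[0]+s*p[1],-s*p[0]+c*p[1],p[2]])*1e3
def fy():
    return float(np.dot(sense()["wrist_force"][:2],[-s,c]))
E
python3 - <<'E'
from h import *
for f in(1,-1):
    Q=R@np.diag([f,f,1]);q=inverse_kinematics(W(-18,-138,200),Q);print(f,q)
E
python3 - <<'E'
from h import *
command_gripper(0)
Q=R
if inverse_kinematics(W(-18,-138,200),Q) is None: Q=R@np.diag([-1,-1,1])
movep(W(-18,-138,200),Q)
move_l(W(-18,-138,66),feed=.25)
print(G(),fy(),sense()["time_s"],sense()["finger_gap"])
h=move_l(W(-18,-85,66),feed=.03,until_force=1.5)
print(h,G(),fy(),sense()["time_s"])
a,d=camera("scene");cv2.imwrite("pics/s1.png",a[100:380,150:500,::-1])
E
```

```text
1 [-0.57643859  0.26638878  0.63200681  2.04469956 -0.20146217  0.89019688
 -0.03468882]
-1 [ 0.86121183  0.48628469 -1.1677991   1.97228426  0.52503772  1.03072899
  2.3908008 ]
[ -17.14640216 -137.90191479   66.63205375] -0.2352535402154185 4.0583 0.0002641608789868131
True [ -18.41221586 -106.54272659   65.58253971] 0.2920038159462003 5.1167
```

View pics/s1.png

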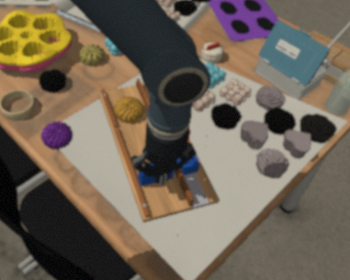

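The arm is at the stop's -y face, at crop (165,165), and the first touch was light. I keep pushing and log the force.

```bash
python3 - <<'E'
from h import *
for y in np.arange(-102,-56,5):
    h=move_l(W(-18,y,66),feed=.05,until_force=8)
    print(h,G().round(1),round(fy(),2),round(sense()["time_s"],2))
    if h:break
E
```

```text
False [ -18.  -101.6   65.9] 0.28 5.42
False [-17.9 -96.4  66. ] -0.5 5.67
False [-18.  -91.3  66. ] 0.07 5.92
False [-18.  -86.2  66. ] 0.15 6.17
False [-18.  -81.2  66. ] -0.08 6.42
False [-18.  -76.3  66. ] 0.22 6.67
False [-18.  -71.3  66. ] 0.32 6.92
False [-18.  -66.2  66. ] -0.06 7.17
False [-18.  -61.3  66. ] 0.15 7.42
False [-18.  -56.5  66. ] 0.66 7.67
```

```bash
python3 - <<'E'
from h import *
print(sense()["wrist_force"])
a,_=camera("scene");b,_=camera("wrist")
a=cv2.resize(a[140:350,200:410],(420,420));cv2.imwrite("pics/s2.png",np.hstack([a,b[:, 90:470]])[:,:,::-1])
E
```

```text
[-0.207832    0.71849646  1.06485439]
```

View pics/s2.png

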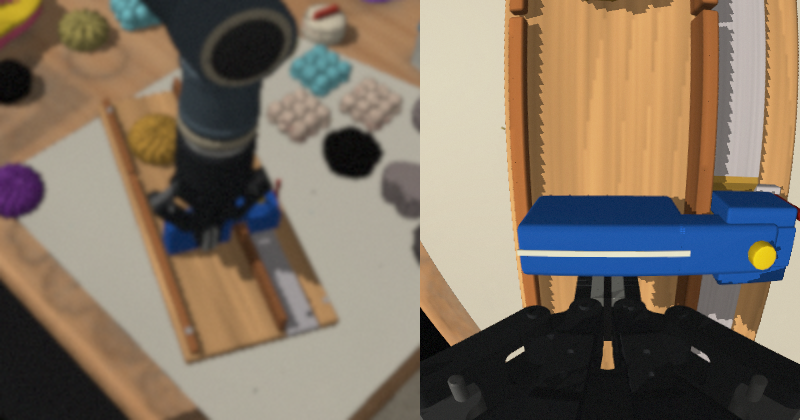

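The stop has moved with the fingers. In the wrist view the white line is at (605,253), the pin at (762,255), and the notch patch and red post are at (735,183) and (795,207), just ahead. While pushed, the pin stays fixed in this view, and a click will make it jump ahead. I step 1 mm at a time and watch for that.

```bash
cat >> h.py <<'E'
def pin():
    a,_=camera("wrist");hs=cv2.cvtColor(a,cv2.COLOR_RGB2HSV)
    m=cv2.inRange(hs,(22,170,150),(32,255,255));m[:,:400]=0;m[:200]=0;m[:,465:]=0;v,u=np.nonzero(m)
    return (u.mean(),v.mean(),len(u)) if len(u) else (0,0,0)
E
python3 - <<'E'
from h import *
p0=pin();print(p0)
for y in np.arange(-56,-28,1.):
    h=move_l(W(-18,y,66),feed=.02,until_force=8)
    p=pin();print(h,G()[1].round(1),round(fy(),2),np.round(p,1),round(sense()["time_s"],2))
    if h or p0[1]-p[1]>6:break
a,_=camera("wrist");cv2.imwrite("pics/w3.png",a[120:320,130:530,::-1])
E
```

```text
(np.float64(431.6733212341198), np.float64(255.32123411978222), 551)
False -56.2 -1.15 [431.7 255.6 551. ] 8.12
False -55.6 -3.31 [431.6 255.6 555. ] 8.43
False -54.7 -5.37 [431.8 255.9 551. ] 8.72
False -54.2 -6.23 [431.9 256.1 554. ] 9.03
False -53.4 -6.1 [432.  256.3 553. ] 9.32
False -50.3 -1.09 [432.1 256.2 557. ] 9.62
False -49.0 0.34 [431.2 250.  549. ] 9.93
False -48.8 -0.24 [431.1 241.3 489. ] 10.22
```

View pics/w3.png

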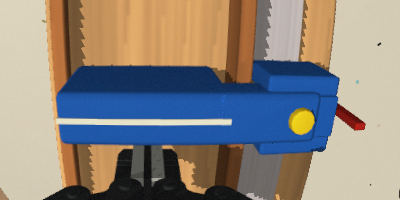

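The force went over the ridge (6 N), dropped to zero, and the stop jumped ahead of the fingers with its line (145,122) level with the post. Next I back off, go over to the soap's far side and check from there.

```bash
python3 - <<'E'
from h import *
move_l(W(-18,-80,66),feed=.15)
move_l(W(-18,-80,190),feed=.3)
move_l(W(-16,186,190),feed=.3)
print(G(),sense()["time_s"])
w,_=camera("wrist");a,d=camera("top");np.savez("top1.npz",a=a,d=d)
b,_=camera("scene")
t=cv2.resize(b[170:310,240:380],(420,420),interpolation=cv2.INTER_CUBIC)
cv2.imwrite("pics/m4.png",np.hstack([t,w[:,90:470]])[:,:,::-1])
E
```

```text
[-15.61523836 183.46292402 189.36011733] 12.2333
```

View pics/m4.png

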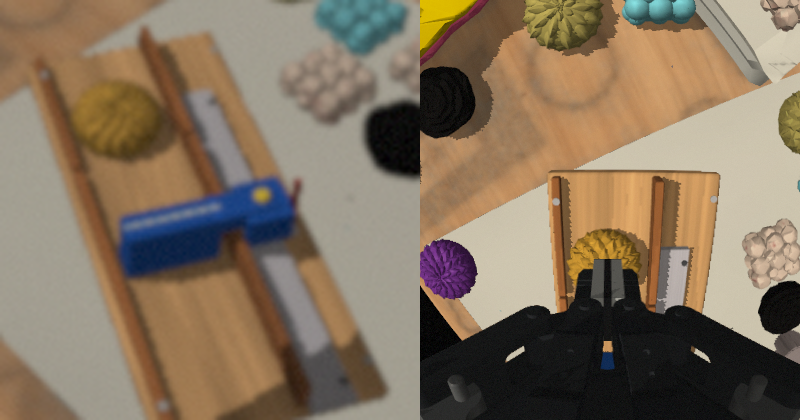

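In the scene crop the stop's line (125,228)–(262,195) extends straight to the red post (297,190), so the stop is home. The orange soap (118,120) is untouched, and in the wrist view it lies in the channel centred on the fingers. I go down behind it and push.

```bash
python3 - <<'E'
from h import *
print(move_l(W(-16,185,49),feed=.2,until_force=5),G(),fy())
h=move_l(W(-16,92,49),feed=.05,until_force=4)
print(h,G().round(1),round(fy(),2),sense()["time_s"])
if not h:
  for y in np.arange(91,64,-1.):
    h=move_l(W(-16,y,49),feed=.02,until_force=3.5)
    f=fy();print(h,G()[1].round(1),round(f,2),round(sense()["time_s"],2))
    if h or f>3:break
w,_=camera("wrist");cv2.imwrite("pics/w5.png",w[:,90:470,::-1])
E
```

```text
False [-15.03805788 185.28898576  50.139827  ] -0.11161992292177625
False [-16.1  92.3  49. ] 1.21 15.25
False 91.1 0.85 15.5
False 89.9 1.55 15.75
False 88.9 0.17 16.0
False 87.9 0.23 16.25
False 86.9 0.8 16.5
False 85.8 0.1 16.75
False 84.8 0.31 17.0
False 83.9 1.05 17.25
False 82.9 1.28 17.5
False 81.9 -0.28 17.75
False 80.9 0.93 18.0
False 79.9 1.51 18.25
False 78.9 1.08 18.5
False 77.9 1.52 18.75
False 76.9 1.15 19.0
False 75.9 0.18 19.25
False 75.0 1.14 19.5
False 74.5 2.23 19.75
False 74.1 4.88 20.0
```

View pics/w5.png

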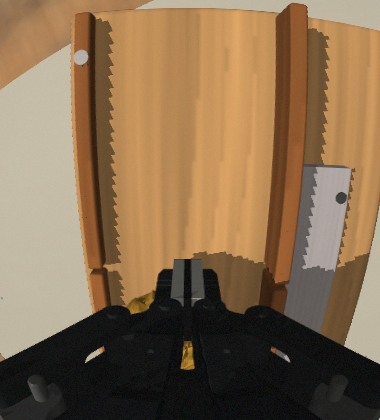

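The force rose sharply to 4.9 N at y = 74, where I expected contact with the stop (about 76). The wrist view shows the soap ahead of the fingers at (145,300). I back off, lift clear and check.

```bash
python3 - <<'E'
from h import *
move_l(W(-16,105,49),feed=.06)
move_l(W(-16,150,49),feed=.2)
move_l(W(-16,150,220),feed=.3)
move_l(W(-16,330,240),feed=.3)
b,_=camera("scene");a,d=camera("top");print(sense()["time_s"])
t=cv2.resize(b[170:310,240:380],(390,390),interpolation=cv2.INTER_CUBIC)
u=cv2.resize(a[150:270,250:370],(390,390),interpolation=cv2.INTER_CUBIC)
cv2.imwrite("pics/m6.png",np.hstack([t,u])[:,:,::-1])
P=cloud("top",d);hs=cv2.cvtColor(a,cv2.COLOR_RGB2HSV)
for n,lo,hi,z in(("soap",(10,150,0),(28,255,255),.03),("stop",(105,130,0),(125,255,255),.055)):
    m=(cv2.inRange(hs,lo,hi)>0)&(P[...,2]>z)&(P[...,2]<.1);q=P[m][:,:2]-T[:2];x=q@[c,s]*1e3;y=q@[-s,c]*1e3
    k=(abs(x+16)<40)&(abs(y)<200);print(n,k.sum(),np.percentile(y[k],[3,50,97]).round(1),np.percentile(x[k],[3,97]).round(1))
E
```

```text
22.675
soap 416 [ 2.7 30.9 58.2] [-53.   -3.7]
stop 160 [-28.7 -15.4  -9. ] [-53.   22.5]
```

View pics/m6.png

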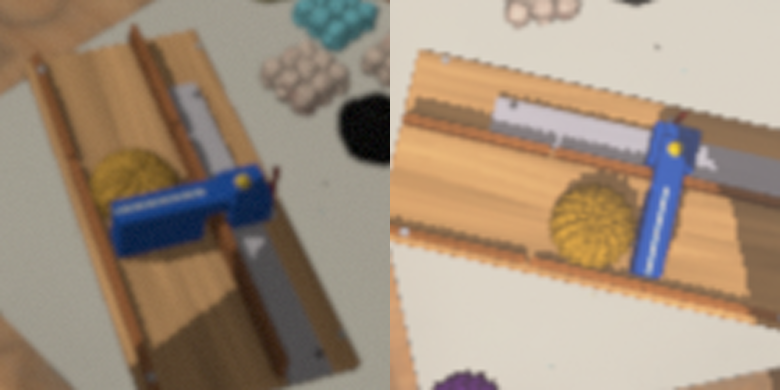

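The soap sits next to the stop at top crop (593,222) and (655,215). The stop's line and pin are level with the post at (680,118). I take one close look at the contact.

```bash
python3 - <<'E'
from h import *
move_l(W(-16,-65,220),feed=.35)
w,_=camera("wrist");print(sense()["time_s"])
cv2.imwrite("pics/w7.png",cv2.resize(w[90:310,150:480],(780,520),interpolation=cv2.INTER_CUBIC)[:,:,::-1])
E
```

```text
24.0083
```

View pics/w7.png

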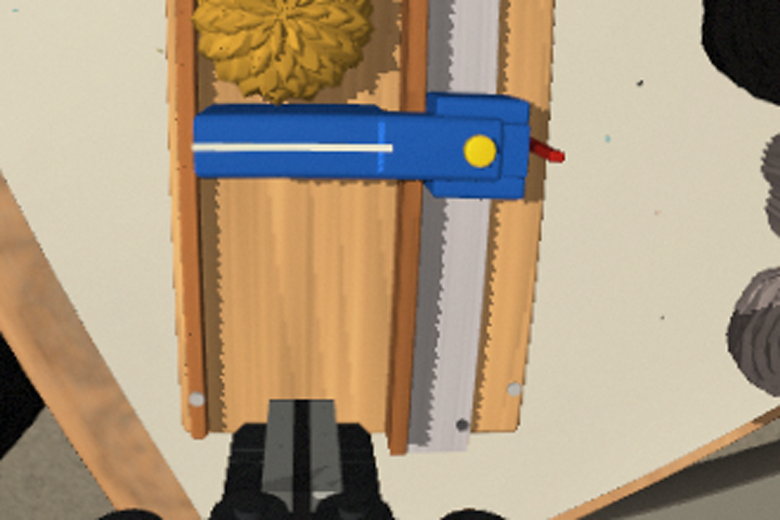

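The close view shows the soap touching the cheek at (278,102). The stop's line (292,148) and pin (480,150) are level with the red post (545,152), and the arm is clear, so I hand in.

```bash
python3 -c "
from rig import *
print(finish_job())"
```

```text
the job is handed in; nothing more can be done
None
```

I handed the job in at about 24 s: the blue stop is clicked into its notch at the red post, and the orange soap rests against it. I only pushed, with at most about 6 N on the stop and 5 N on the soap, and the arm ended clear of everything.

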